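Shift the gearbox lever through its zigzag gate

ROBOT

A 6-joint arm with a two-finger parallel gripper is mounted at the origin on the work surface; the furniture and walls round the work are solid. World frame = base frame: x ahead of the robot, y to its left, z up, the work surface at z = 0. Lengths are in mm, angles in rad, forces in N, time in s.
With the tool pointing down it reaches from about 275 to 750 mm from the base axis. Payload 10.2 kg.
Tool frame: the origin (TCP) lies midway between the tips of the shut fingers; the grasp point (between the pads) lies 19 mm behind it; z points along the fingers, y is the line along which they close (so a half turn about z gives the same grasp; the last joint's range is limited). The gripper opens to 85 mm and grips with 20 to 120 N. Pads are 22 mm wide; open, the fingers measure 114 mm over their backs; the gripper's body (76 mm by 85 mm) begins 54 mm behind the grasp point. The pads swing forward as they close: fully open they stand 13 mm farther back than shut.
Start: joints at [-1.454, 0.313, 1.498, -0, 1.331, -0.223], TCP at [174.969, -494.992, 231.294] pointing down, gripper open.
Joint ranges: [-2.94, 2.94], [-0.97, 2.17], [0.19, 2.56], [-1.23, 4.37], [0.02, 3.11], [-2.88, 2.88]. Speed limits (rad/s): [2.39, 2.39, 3.01, 3.14, 3.14, 3.14].

INTERFACE

Orientations are given as a unit quaternion [w, x, y, z].
In Python, from rig import ctrl gives the robot as it stands.
- The arm moves only by the tool send_rows, never from a script. Its argument "targets" is a list of rows, each a list of 7 numbers: the closure, from -1 (fully open) to 1 (shut), so that 0 is half open, then the shift along the tool's x, y, z in m, then the turn, a rotation vector about the tool's x, y, z in rad. In form: [[claw, dx, dy, dz, ax, ay, az], ...]. A call has exactly 10 rows; each row shifts and turns the commanded pose from where the row before left it, along the tool's axes as they then stand; what a row does not reach is not made up. A row lasts 1/8 s, in which the tool goes at most 62.5 mm and 10.7 degrees, less where a joint would pass 70% of its speed; a pose out of reach is approached as far as the arm can. A call with a gripper value outside its range is refused whole. The fingers move at their own pace and stop on an object; "squeeze" is the grip in N (left out, the last holds). Time passes only in rows, so rows that do not move let the fingers close, or fill a call up. It gives the time, the measured TCP pose, the force, the opening and the grip force at its end, in the units of the state.
- ctrl.sense(): the state, without advancing time (a new reading comes with each control period).
- ctrl.capture(name): name is "scene" or "side" or "wrist"; returns a dict with "img" (480x640x3 uint8, red, green, blue), "camera_matrix" (3x3 intrinsics, pixels), "k1" (the pictures are not rectified: a ray, as slopes to the right and down, at radius r is drawn at 1 + k1 r^2 times it, then the intrinsics apply), "R" (3x3) and "t" (3): a world point X has camera coordinates R X + t. Camera axes: x right, y down, z forward; pixel columns grow to the right and rows downward; lengths in mm; the calibration is good to about 2 mm. A picture is of the moment at which its call begins. There is no depth.
- ctrl.finish_job(): hands the job in; it is judged then, once.
Trained networks look in a picture, given as the dict that the camera call returned (one of the last four; its "shot" number tells which), for a name from the list of things; names that differ only in an ending like _2 or _b are one class to them, and where a whole thing is asked for, a point or a joint stands for the part that bears it (a point fixed in the world has none). Each returns a list of dicts, best first, with "score" (0 to 1); they miss things now and then, are a little off and sometimes report something else, mostly with a low value. They report only what shows in the picture. A call takes as long as a camera call.
- ctrl.boxes_of(query, picture): "extent" ([left, top, width, height] in pixels, round what is visible of it).
- ctrl.landmark_of(query, picture): "point" ([column, row] in pixels: a listed point, or the origin of a listed thing).
The state is a dict: "time_s": time; "joints": joint angles; "dq": joint speeds; "tau": joint torques, N m; "eef_pos": TCP position; "ee_rot": TCP orientation; "force": force on the tool from outside, world axes, zero at the start; "wrist_torque": the same for the moment, N m; "grip_width": opening from 0.0 (shut) to 1.0 (fully open); "grip_force": force on a finger pad.
Only numpy, scipy, OpenCV 4.12 (cv2) and the standard library are available. Lean on these libraries where they do the work, as an engineer would, in place of code of your own. Each camera call takes 0.05 s, during which the arm holds its last target. There are 200 camera calls.

TASK

Shift the gearbox selector lever from where it stands in the near row of its zigzag gate, along the slot, to the closed right-hand end of the far row. Take the five stops of the slot in order (near right, middle right, middle left, far left, far right), bringing the lever fully home in each and pausing there for about a second so that the gears engage, then let go of it. Leave the loose things around the gearbox where they are.

Things in the scene. Friction and masses are not known exactly. Their poses are not given: they have to be found in the camera images.
- gearbox: Grey bench gearbox, fixed to the bench: base 140 x 116 mm, housing 120 x 100 mm, top 133 mm above the bench. Origin: centre of its underside. At yaw 0 its x axis points away from the robot ('far'; the ribbed face is the near one), y to the left; near, far, left and right are meant in this frame. A 20 mm shaft stub sticks out on the left, 60 mm up, to 80 mm from the centre.
- gate (a point): Centre of the aluminium gate plate on top of the gearbox (upper face). It has one S-shaped slot, 14 mm wide with solid walls: three left-right rows (near, middle, far), each 46 mm long, centre lines 30 mm apart. Near and middle rows join at their right ends, middle and far rows at their left ends. The lever must follow the slot.
- knob (a point): Centre of the lever's black ball knob, 34 mm across, on a 10 mm steel stem that comes through the slot. The lever tilts any way about a pivot 20 mm above the gearbox's origin, 180 mm from the knob centre. It starts in the near row, left of its middle. No spring: about 1 N at the knob moves it and it stays where left. The knob has 3 mm of play in the slot; 45 mm of stem shows below it.
- stop1 (a point): Where the knob's centre lies when the lever is in the first stop: right end of the near row. In the gearbox frame [-47, -25, 192] mm.
- stop2 (a point): Knob centre at the second stop: right end of the middle row, reached straight ahead from the first. In the gearbox frame [0, -26, 198] mm.
- stop3 (a point): Knob centre at the third stop: left end of the middle row. In the gearbox frame [0, 26, 198] mm.
- stop4 (a point): Knob centre at the fourth stop: left end of the far row, reached straight ahead from the third. In the gearbox frame [47, 25, 192] mm.
- stop5 (a point): Knob centre at the last stop: closed right end of the far row. In the gearbox frame [47, -25, 192] mm.
- offcut_block: Loose wooden offcut, 45 x 75 x 24 mm, lying in front of the gearbox. Bystander. Origin under its centre.
- tape_measure: Loose yellow tape measure, 34 x 83 x 64 mm, standing in front of the gearbox. Bystander. Origin under its centre.
- glue_bottle: Loose glue bottle, 57 mm wide, 186 mm tall, standing to the right of the gearbox. Bystander. Origin under its centre.
- tin_cup: Loose tin cup with pencils, 70 mm wide, 151 mm tall, standing to the right of the gearbox. Bystander. Origin under its centre.
- long_offcut: Loose long wooden offcut, 30 x 130 x 30 mm, lying to the left in front. Bystander. Origin under its centre.

How it is judged:
By the outcome, as a careful person would: the job done as asked, in the order asked, and still so for the second after the job is handed in, with the robot touching nothing.
It also fails if it takes over 54 s, if anything falls off the work surface, if the arm or the gripper's body presses on something with over 40 N, if the wrist force passes 120 N, or if a joint passes its speed limit or range.

## Working session

There is one attempt and no reset: what is moved stays moved. The work goes in short steps, Python scripts to look and compute and a tool call to move; the robot and the scene stay as the last step left them, time stands still between calls to the robot, and variables do not carry over. Pictures are saved under pics/ and viewed, at most 10 in all, crops included, and the job is handed in when it is done.

Besides the shell and the picture viewer there is one more tool, called after "Call:" as name([rows], argument=value, ...), one row to a line, values as JSON. send_rows: Moves the arm, as the interface text tells. Its arguments: {"type":"object","properties":{"targets":{"type":"array"},"squeeze":{"type":"number"}},"required":["targets"]}

```bash
mkdir -p pics
cat > h.py <<'E'
import numpy as np, cv2
from rig import ctrl
from scipy.optimize import least_squares
def proj(p,X):
    c=p["R"]@np.asarray(X,float)+np.ravel(p["t"]); s=c[:2]/c[2]; s=s*(1+p["k1"]*(s@s))
    K=np.array(p["camera_matrix"]); return (K@np.r_[s,1])[:2]
def fix(p): p["R"]=np.array(p["R"]);p["t"]=np.array(p["t"]);return p
def shot(n): return fix(ctrl.capture(n))
def tri(obs,x0):
    return least_squares(lambda X:np.concatenate([proj(p,X)-u for p,u in obs]),x0)
def save(p,n): cv2.imwrite("pics/"+n,p["img"][:,:,::-1])
E
python3 - <<'E'
from h import *
P={n:shot(n) for n in("scene","side")}
for n in P: save(P[n],n+"0.png")
for q in("gearbox","gate","knob","stop1","stop2","stop3","stop4","stop5","glue_bottle","tin_cup","tape_measure","offcut_block"):
    o=[]
    for n in P:
        r=ctrl.landmark_of(q,P[n])
        print(q,n,[(np.round(a["point"],1).tolist(),round(a["score"],2)) for a in r[:2]])
        if r:o.append((P[n],np.array(r[0]["point"])))
    if len(o)==2:
        s=tri(o,[450,0,100]); print("   ",s.x.round(1),s.cost.round(2))
s=ctrl.sense(); print(s)
E
```

```text
gearbox scene [([265.2, 240.3], 0.7), ([272.9, 279.9], 0.59)]
gearbox side [([267.9, 308.1], 0.72)]
    [557.2 118.1  61.5] 374.95
gate scene [([269.7, 247.0], 0.96)]
gate side [([269.2, 264.9], 0.98)]
    [529.  104.2 135.1] 0.61
knob scene [([268.3, 239.8], 0.76)]
knob side [([277.9, 253.6], 0.64)]
    [506.8 113.8 181.5] 0.36
stop1 scene [([260.5, 228.5], 0.98), ([285.0, 240.2], 0.79)]
stop1 side [([268.9, 233.7], 0.71), ([292.1, 237.1], 0.67)]
    [515.7 123.3 231.5] 15.61
stop2 scene [([260.5, 228.5], 0.98), ([285.0, 240.2], 0.79)]
stop2 side [([268.9, 233.7], 0.71), ([292.1, 237.1], 0.67)]
    [515.7 123.3 231.5] 15.61
stop3 scene [([260.5, 228.5], 0.98), ([285.0, 240.2], 0.79)]
stop3 side [([268.9, 233.7], 0.71), ([292.1, 237.1], 0.67)]
    [515.7 123.3 231.5] 15.61
stop4 scene [([260.5, 228.5], 0.98), ([285.0, 240.2], 0.79)]
stop4 side [([268.9, 233.7], 0.71), ([292.1, 237.1], 0.67)]
    [515.7 123.3 231.5] 15.61
stop5 scene [([260.5, 228.5], 0.98), ([285.0, 240.2], 0.79)]
stop5 side [([268.9, 233.7], 0.71), ([292.1, 237.1], 0.67)]
    [515.7 123.3 231.5] 15.61
glue_bottle sc
[... 428 characters left out ...]
 'joints': array([-1.45439779e+00,  3.12899981e-01,  1.49772753e+00,  6.63791401e-06,
        1.33097856e+00, -2.23394351e-01]), 'dq': array([ 6.76846007e-06,  1.12831436e-03,  2.04443763e-03, -4.17252201e-06,
        1.61677476e-04, -1.27221187e-03]), 'tau': array([-4.11065810e-05, -4.12169981e+01, -2.59900010e+01, -1.92698221e-04,
        5.47642121e-04, -1.24555615e-05]), 'eef_pos': array([ 174.97126248, -494.98612422,  231.2838097 ]), 'ee_rot': array([-6.52786315e-06,  9.85602415e-01,  1.69079506e-01,  3.57814703e-06]), 'force': array([0.68230004, 0.64951547, 0.53857647]), 'wrist_torque': array([ 0.02499622, -0.01556104, -0.01680856]), 'grip_force': 0.0, 'grip_width': 1.0007348801431502}
```

Run:
```python
import cv2
a=cv2.imread("pics/scene0.png");b=cv2.imread("pics/side0.png")
cv2.imwrite("pics/c0.png",cv2.resize(a[180:360,180:420],(800,600),interpolation=cv2.INTER_CUBIC))
cv2.imwrite("pics/c1.png",cv2.resize(b[180:360,180:420],(800,600),interpolation=cv2.INTER_CUBIC))
```

```text
(no output)
```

View pics/c0.png

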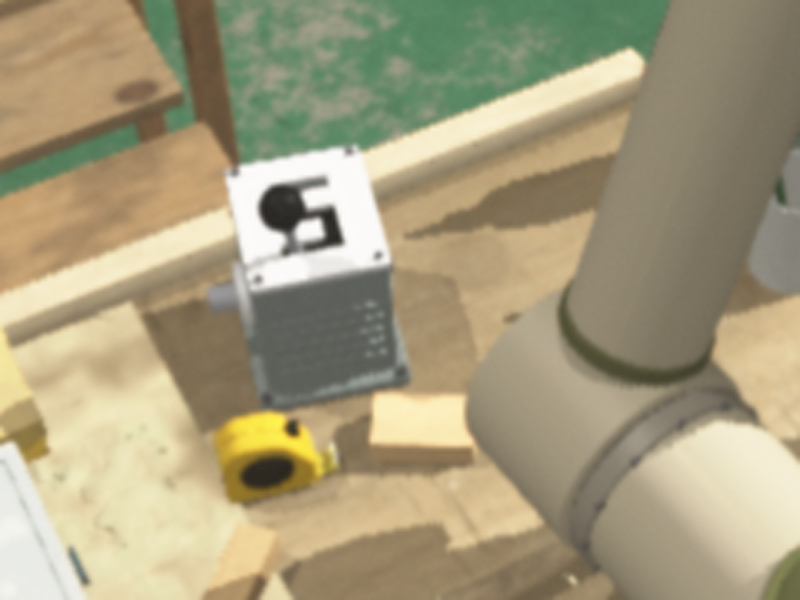

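View pics/c1.png

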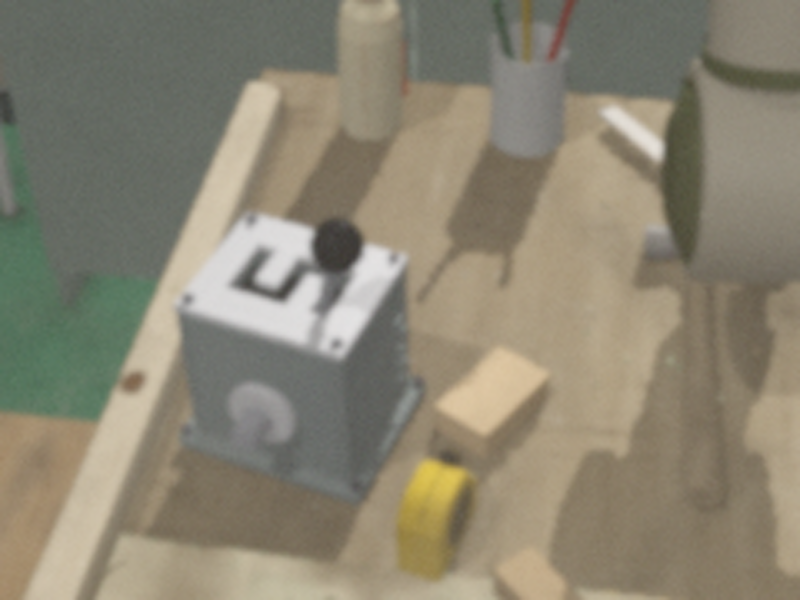

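View pics/scene0.png

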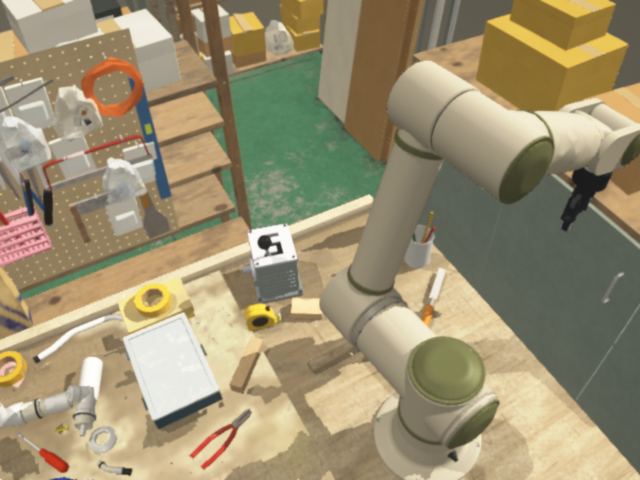

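The two crops (×3.33, offset 180,180) show the gearbox with the knob toward the near-left. The plate screws are at (236,172), (351,151), (378,257), (257,279) in the scene crop and (188,299), (251,219), (397,258), (336,344) in the side crop. I'll fit the pose to these.

Run:
```python
from h import *
P={n:shot(n) for n in("scene","side")}
S={"scene":[(236,172),(351,151),(378,257),(257,279)],"side":[(188,299),(251,219),(397,258),(336,344)]}
sg=[(1,1),(1,-1),(-1,-1),(-1,1)]
def pts(v): 
    c,s=np.cos(v[2]),np.sin(v[2])
    return [np.array([v[0]+c*a*v[3]-s*b*v[4],v[1]+s*a*v[3]+c*b*v[4],133]) for a,b in sg]
def f(v,each=False):
    r=[]
    for n in P:
        for X,u in zip(pts(v),S[n]): r+=list(proj(P[n],X)-(np.array(u)*.3+180-.35))
    return np.array(r)
s=least_squares(f,[530,105,0,50,40]);print(s.x.round(3),s.fun.round(1))
v=s.x;c,sn=np.cos(v[2]),np.sin(v[2])
def w(p): return np.array([v[0]+c*p[0]-sn*p[1],v[1]+sn*p[0]+c*p[1],p[2]])
stops=[(-47,-25,192),(0,-26,198),(0,26,198),(47,25,192),(47,-25,192)]
for q in stops: print(w(q).round(1))
# knob: dark blob centre by eye: scene crop(283,208), side (337,245); test vs sphere
o=[(P["scene"],np.array([283,208])*.3+179.65),(P["side"],np.array([337,245])*.3+179.65)]
k=tri(o,[500,110,192]);print("knob",k.x.round(1),k.fun.round(1))
d=k.x-np.r_[v[:2],0];print("knob in box",c*d[0]+sn*d[1],-sn*d[0]+c*d[1],d[2])
```

```text
[ 5.36054e+02  9.62780e+01 -2.64000e-01  5.37670e+01  4.33030e+01] [ 0.2 -0.   0.2  0.   0.5 -0.1  0.5  0.2 -0.4  0.1  0.3  0.2 -0.7  0.6
  0.1  0.5]
[484.2  84.4 192. ]
[529.3  71.2 198. ]
[542.8 121.4 198. ]
[587.9 108.2 192. ]
[574.9  59.9 192. ]
knob [496.8 126.4 193. ] [ 0.  -0.2  0.1  0.2]
knob in box -45.72516124534824 18.86785893771613 192.99505335886124
```

Call:
send_rows([
  [-1,0,0,-0.045,0,0,0],
  [-1,0,0,-0.045,0,0,0],
  [-1,0.0365,-0.0341,0,0,0,0],
  [-1,0.0365,-0.0341,0,0,0,0],
  [-1,0.0365,-0.0341,0,0,0,0],
  [-1,0.0365,-0.0341,0,0,0,0],
  [-1,0.0365,-0.0341,0,0,0,0],
  [-1,0.0365,-0.0341,0,0,0,0],
  [-1,0.0365,-0.0341,0,0,0,0],
  [-1,0.0365,-0.0341,0,0,0,0],
], squeeze=30)

```text
time_s: 2.65
eef_pos: [359.8, -138.9, 321.5]
ee_rot: [0.0, 0.986, 0.169, 0.0]
force: [0.9, -0.1, -0.2]
grip_width: 1.003
grip_force: 0.0
```

Call:
send_rows([
  [-1,0.0365,-0.0341,0,0,0,0],
  [-1,0.0365,-0.0341,0,0,0,0],
  [-1,0.0365,-0.0341,0,0,0,0],
  [-1,0.0365,-0.0341,0,0,0,0],
  [-1,0.0365,-0.0341,0,0,0,0],
  [-1,0.0365,-0.0341,0,0,0,0],
  [-1,0,0,0,0,0,0.151],
  [-1,0,0,0,0,0,0.151],
  [-1,0,0,0,0,0,0.151],
  [-1,0,0,0,0,0,0.151],
])

```text
time_s: 3.9
eef_pos: [497.6, 125.4, 321.2]
ee_rot: [0.0, 0.991, -0.134, -0.0]
force: [0.3, -0.2, -0.0]
grip_width: 1.003
grip_force: 0.0
```

```bash
cat > look.py <<'E'
import sys
from h import *
p=shot("wrist"); save(p,sys.argv[1])
v=[536.05,96.28,-.264];c,sn=np.cos(v[2]),np.sin(v[2])
def w(q): return np.array([v[0]+c*q[0]-sn*q[1],v[1]+sn*q[0]+c*q[1],q[2]])
img=p["img"][:,:,::-1].copy()
for a in(1,-1):
  for b in (1,-1):
    u=proj(p,w((a*53.8,b*43.3,133)));cv2.circle(img,tuple(int(x) for x in u),4,(0,0,255),1)
for q in[(-47,-25,192),(0,-26,198),(0,26,198),(47,25,192),(47,-25,192)]:
    f=133-20; s=f/(q[2]-20); u=proj(p,w((q[0]*s,q[1]*s,133)));cv2.circle(img,tuple(int(x) for x in u),3,(0,255,0),1)
u=proj(p,[496.8,126.4,193]);cv2.circle(img,tuple(int(x) for x in u),4,(255,0,255),1);print(u)
cv2.imwrite("pics/"+sys.argv[1],img)
print(ctrl.landmark_of("knob",p),ctrl.boxes_of("knob",p)); s=ctrl.sense();print(s["time_s"],s["eef_pos"],s["joints"])
E
python3 look.py w1.png
```

```text
[321.28102281 236.22797363]
[{'point': [320.5, 232.1], 'score': 0.91}, {'point': [263.1, 325.6], 'score': 0.25}] [{'extent': [301.5, 194.5, 40.8, 61.8], 'score': 0.69}]
4.05 [497.6147562  125.42072871 321.28674906] [ 1.82970663e-02  2.38580562e-01  1.36291119e+00 -1.82114246e-05
  1.54014827e+00  1.85075609e+00]
```

View pics/w1.png

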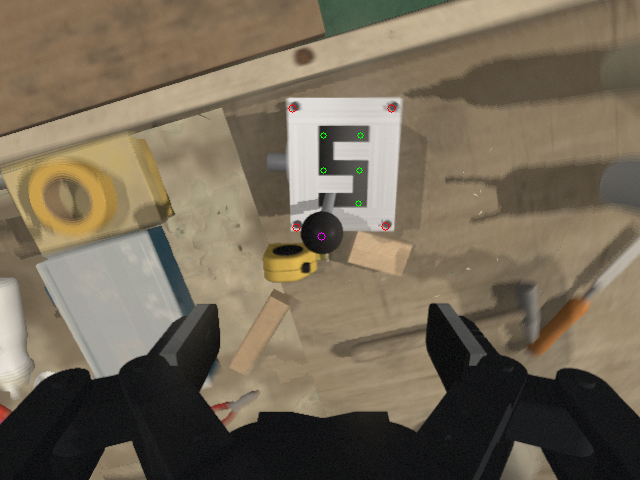

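The wrist view shows the knob at about (322,232), ~3 mm farther than predicted. The predicted screws look close; I'll refine by zooming on the plate.

Run:
```python
from h import *
p=shot("wrist"); im=p["img"][85:265,240:480-0][:, :200]
cv2.imwrite("pics/w2.png",cv2.resize(im[:,:,::-1],None,fx=3.333,fy=3.333,interpolation=cv2.INTER_CUBIC))
g=p["img"].astype(int)
dark=((g.sum(2)<150)).astype(np.uint8)[200:262,290:352]
n,l,st,ce=cv2.connectedComponentsWithStats(dark); i=1+np.argmax(st[1:,4]); print(st[i],ce[i]+[290,200])
```

```text
[  11   12   40   42 1218] [319.53284072 232.7454844 ]
```

View pics/w2.png

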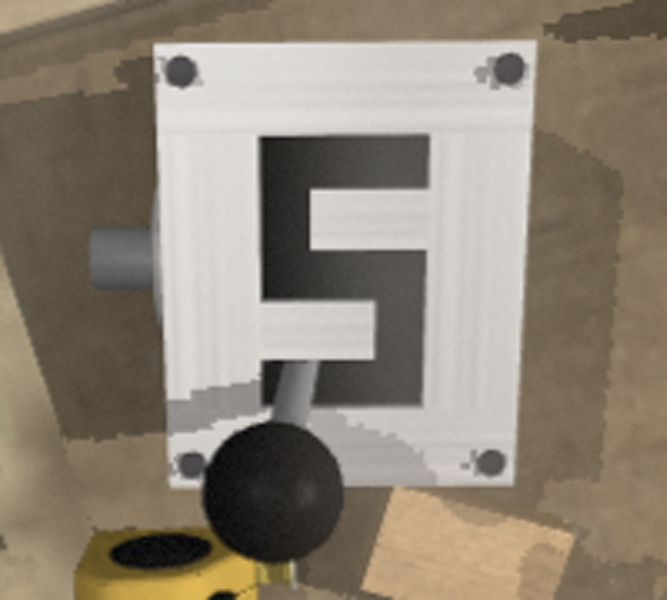

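Run:
```python
from h import *
P={n:shot(n) for n in("scene","side","wrist")}
cr=lambda L:[np.array(u)*.3+179.65 for u in L]
wr=lambda L:[np.array(u)*.3+[240-.35,85-.35] for u in L]
S={"scene":cr([(236,172),(351,151),(378,257),(257,279)]),"side":cr([(188,299),(251,219),(397,258),(336,344)]),
"wrist":wr([(181,71),(510,68),(490,462),(192,463)])}
slot=wr([(261,136),(430,135),(423,405),(263,405)])
K={"scene":cr([(283,208)])[0],"side":cr([(337,245)])[0],"wrist":wr([(273,491)])[0]}
sg=[(1,1),(1,-1),(-1,-1),(-1,1)]
def w(v,q):
    c,s=np.cos(v[2]),np.sin(v[2]);return np.array([v[0]+c*q[0]-s*q[1],v[1]+s*q[0]+c*q[1],q[2]])
def f(v,names):
    r=[]
    for n in names:
        r+=[proj(P[n],w(v,(a*v[3],b*v[4],133)))-u for (a,b),u in zip(sg,S[n])]
        r+=[proj(P[n],w(v,(v[5],v[6],20+np.sqrt(180**2-v[5]**2-v[6]**2))))-K[n]]
    if "wrist" in names: r+=[proj(P["wrist"],w(v,(a*37,b*23,133)))-u for (a,b),u in zip(sg,slot)]
    return np.concatenate(r)
for names in(("scene","side"),("wrist",),("scene","side","wrist")):
    s=least_squares(f,[536,96,-.26,53,43,-46,18],args=(names,));print(names,s.x.round(3),s.cost.round(2));print(s.fun.round(1))
print(ctrl.sense()["time_s"])
```

```text
('scene', 'side') [ 5.36055e+02  9.62770e+01 -2.64000e-01  5.37670e+01  4.33030e+01
 -4.57660e+01  1.88980e+01] 1.11
[ 0.2 -0.   0.2  0.   0.5 -0.1  0.5  0.2  0.  -0.2 -0.4  0.1  0.3  0.2
 -0.7  0.6  0.1  0.5  0.1  0.2]
('wrist',) [ 5.38967e+02  9.47420e+01 -2.57000e-01  5.30780e+01  4.31210e+01
 -4.52550e+01  1.96180e+01] 1.34
[ 0.2 -0.2 -0.   0.1  0.3 -0.1  0.1  0.1  0.   0.  -0.6 -0.5  0.4 -0.5
  0.   0.6 -0.5  0.9]
('scene', 'side', 'wrist') [ 5.38673e+02  9.48320e+01 -2.57000e-01  5.32780e+01  4.31870e+01
 -4.57120e+01  1.95710e+01] 9.37
[ 0.2 -0.7  0.1 -0.7  0.6 -1.3  0.8 -0.9 -0.  -1.1 -1.2 -0.3 -0.7 -0.2
 -2.  -0.  -1.  -0.3 -1.1 -0.3  0.2 -0.1  0.1  0.3  0.3  0.4 -0.   0.5
 -0.   0.9 -0.6 -0.2  0.4 -0.1 -0.   0.9 -0.5  1.2]
4.25
```

Call:
send_rows([
  [-1,0.001,0,0.04,0,0,0.01],
  [-1,0,0,0.04,0,0,0],
  [-1,0,0,0.035,0,0,0],
  [-1,0,0,0.02,0,0,0],
  [-1,0,0,0.014,0,0,0],
  [0,0,0,0,0,0,0],
  [1,0,0,0,0,0,0],
  [1,0,0,0,0,0,0],
  [1,0,0,0,0,0,0],
  [1,0,0,0,0,0,0],
], squeeze=30)

```text
time_s: 5.5
eef_pos: [499.0, 125.3, 173.2]
ee_rot: [-0.0, 0.991, -0.137, 0.001]
force: [-1.6, -0.1, 5.7]
grip_width: 0.378
grip_force: 29.5
```

```bash
python3 look.py w3.png; python3 -c "
from rig import ctrl;s=ctrl.sense();print({k:s[k] for k in('force','grip_width','grip_force','wrist_torque','ee_rot')})"
```

```text
[320.58634309 341.47982338]
[{'point': [323.8, 337.3], 'score': 0.93}] [{'extent': [280.5, 238.6, 86.4, 143.8], 'score': 0.79}]
5.65 [498.94754252 125.34277287 173.17842017] [1.79458808e-02 3.42433436e-01 1.61565299e+00 2.92154857e-04
 1.18189037e+00 1.86270834e+00]
{'force': array([-1.21962923,  1.16433075,  5.30226835]), 'grip_width': 0.3783158793809381, 'grip_force': 29.531674683094025, 'wrist_torque': array([ 0.1085183 ,  0.17549498, -0.06581569]), 'ee_rot': array([-2.58265170e-04,  9.90624599e-01, -1.36609785e-01,  7.77384193e-04])}
```

View pics/w3.png

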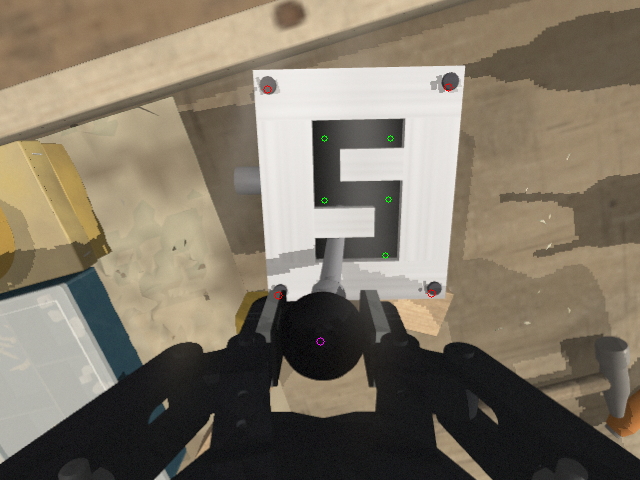

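Call:
send_rows([
  [0,0,0,0,0,0,0],
  [-0.1,0,0,0.004,0,0,-0.014],
  [1,0,0,0,0,0,0],
  [1,0,0,0,0,0,0],
  [1,0,0,0,0,0,0],
  [1,0,0.006,0,0,0,0],
  [1,0,0.008,0,0,0,0],
  [1,0,0.008,0,0,0,0],
  [1,0,0.008,0,0,0,0],
  [1,0,0.006,0,0,0,0],
])

```text
time_s: 6.9
eef_pos: [489.6, 90.2, 169.2]
ee_rot: [-0.001, 0.992, -0.13, 0.001]
force: [-0.5, 4.4, 4.1]
grip_width: 0.379
grip_force: 30.5
```

Call:
send_rows([
  [1,0,0.004,0,0,0,0],
  [1,0,0.003,0,0,0,0],
  [1,0,0.002,0,0,0,0],
  [1,0,0.001,0,0,0,0],
  [1,0,0,0,0,0,0],
  [1,0,0,0,0,0,0],
  [1,0,0,0,0,0,0],
  [1,0,0,0,0,0,0],
  [1,0,0,0,0,0,0],
  [1,0,0,0,0,0,0],
])

```text
time_s: 8.15
eef_pos: [487.0, 80.7, 168.8]
ee_rot: [-0.0, 0.992, -0.13, 0.0]
force: [-0.6, 3.5, 5.7]
grip_width: 0.374
grip_force: 30.2
```

Call:
send_rows([
  [1,0,0.0015,0,0,0,0],
  [1,0,0.0015,0,0,0,0],
  [1,0,0,0,0,0,0],
  [1,0,0,0,0,0,0],
  [1,0,0,0,0,0,0],
  [1,0,0,0,0,0,0],
  [1,0,0,0,0,0,0],
  [1,0,0,0,0,0,0],
  [1,0,0,0,0,0,0],
  [1,0,0,0,0,0,0],
])

```text
time_s: 9.4
eef_pos: [486.6, 79.2, 168.9]
ee_rot: [-0.002, 0.992, -0.13, 0.001]
force: [3.7, 12.7, 5.3]
grip_width: 0.379
grip_force: 30.3
```

```bash
python3 look.py w4.png; python3 -c "
from rig import ctrl;s=ctrl.sense();print({k:s[k] for k in('force','wrist_torque')})"
```

```text
[196.18780539 347.26584795]
[{'point': [321.3, 337.9], 'score': 0.74}, {'point': [314.0, 341.6], 'score': 0.26}] [{'extent': [279.4, 209.2, 87.8, 178.0], 'score': 0.9}]
9.55 [486.6049692   79.16384727 168.91601917] [-0.07858237  0.30164873  1.68475449  0.00350906  1.15292562  1.7510327 ]
{'force': array([ 1.89903072, 12.62983986,  4.17586165]), 'wrist_torque': array([ 2.40793707, -0.54366723, -0.04207954])}
```

View pics/w4.png

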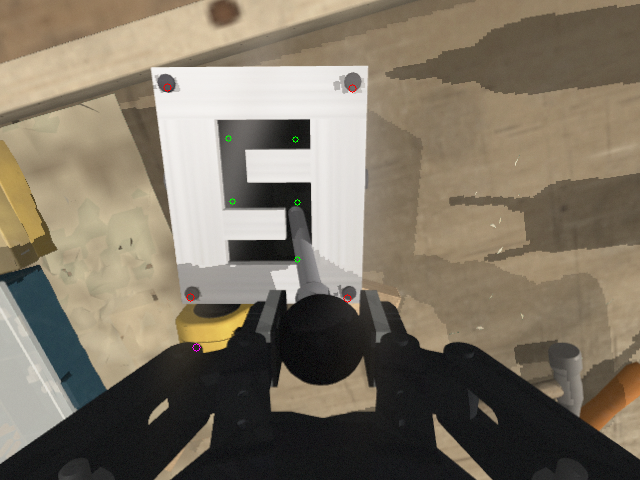

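Call:
send_rows([
  [1,0,-0.0035,0,0,0,0],
  [1,0.007,0,-0.0018,0,0,0],
  [1,0.008,0,-0.0017,0,0,0],
  [1,0.008,0,-0.0013,0,0,0],
  [1,0.008,0,-0.0008,0,0,0],
  [1,0.008,0,-0.0004,0,0,0],
  [1,0.008,0,-0.0001,0,0,0],
  [1,0,0,0,0,0,0],
  [1,0,0,0,0,0,0],
  [1,0,0,0,0,0,0],
])

```text
time_s: 10.8
eef_pos: [532.2, 69.1, 174.3]
ee_rot: [0.0, 0.992, -0.13, -0.0]
force: [-0.5, -2.2, 2.1]
grip_width: 0.375
grip_force: 30.5
```

```bash
python3 look.py w5.png; python3 -c "
from rig import ctrl;s=ctrl.sense();print({k:s[k] for k in('force','wrist_torque')})"
```

```text
[216.17928741 433.13449167]
[{'point': [321.3, 337.5], 'score': 0.84}] [{'extent': [282.0, 266.3, 85.3, 123.5], 'score': 0.88}]
10.95 [532.19736839  69.11940154 174.30831897] [-8.92406602e-02  3.88690560e-01  1.54580301e+00 -1.04835105e-04
  1.20725050e+00  1.74173088e+00]
{'force': array([-0.71708747, -1.6053447 ,  2.01384977]), 'wrist_torque': array([-0.33927707,  0.23303726, -0.06900071])}
```

View pics/w5.png

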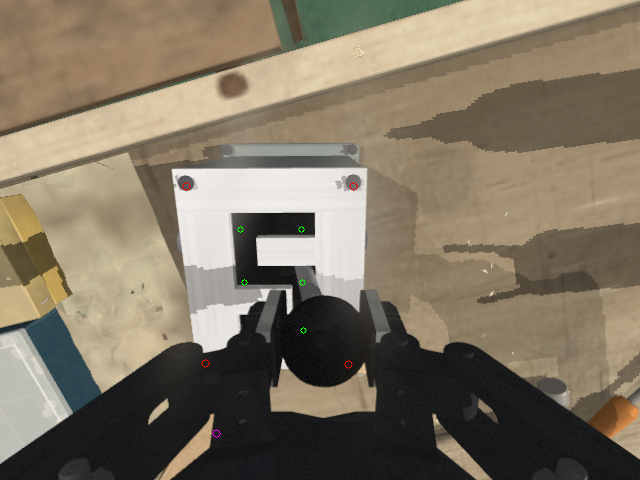

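Call:
send_rows([
  [1,0,0.0015,0,0,0,0],
  [1,0,0,0,0,0,0],
  [1,0,0,0,0,0,0],
  [1,0,0,0,0,0,0],
  [1,0,0,0,0,0,0],
  [1,0,0,0,0,0,0],
  [1,0,0,0,0,0,0],
  [1,0,0,0,0,0,0],
  [1,0,0,0,0,0,0],
  [1,0,0,0,0,0,0],
])

```text
time_s: 12.2
eef_pos: [531.8, 67.7, 174.2]
ee_rot: [-0.0, 0.992, -0.13, -0.0]
force: [0.4, 2.5, -4.9]
grip_width: 0.38
grip_force: 30.1
```

Call:
send_rows([
  [1,0,-0.006,-0.0005,0,0,0],
  [1,0,-0.008,-0.0005,0,0,0],
  [1,0,-0.008,-0.0005,0,0,0],
  [1,0,-0.008,0,0,0,0],
  [1,0,-0.008,0.0005,0,0,0],
  [1,0,-0.008,0.0005,0,0,0],
  [1,0,-0.004,0.0005,0,0,0],
  [1,0,-0.003,0,0,0,0],
  [1,0,0,0,0,0,0],
  [1,0,0,0,0,0,0],
])

```text
time_s: 13.45
eef_pos: [546.0, 119.4, 174.9]
ee_rot: [-0.0, 0.992, -0.13, 0.001]
force: [-0.9, -2.2, 5.6]
grip_width: 0.377
grip_force: 30.9
```

Call:
send_rows([
  [1,0,-0.002,0,0,0,0],
  [1,0,0,0,0,0,0],
  [1,0,0,0,0,0,0],
  [1,0,0,0,0,0,0],
  [1,0,0,0,0,0,0],
  [1,0,0,0,0,0,0],
  [1,0,0,0,0,0,0],
  [1,0,0,0,0,0,0],
  [1,0,0,0,0,0,0],
  [1,0,0,0,0,0,0],
])

```text
time_s: 14.7
eef_pos: [546.3, 120.9, 174.7]
ee_rot: [0.0, 0.992, -0.13, 0.0]
force: [-1.5, -3.6, 4.8]
grip_width: 0.379
grip_force: 30.9
```

Call:
send_rows([
  [1,0,0.002,0,0,0,0],
  [1,0.008,0,0.0001,0,0,0],
  [1,0.008,0,0.0004,0,0,0],
  [1,0.008,0,0.0008,0,0,0],
  [1,0.008,0,0.0013,0,0,0],
  [1,0.008,0,0.0017,0,0,0],
  [1,0.007,0,0.0018,0,0,0],
  [1,0,0,0,0,0,0],
  [1,0,0,0,0,0,0],
  [1,0,0,0,0,0,0],
])

```text
time_s: 15.95
eef_pos: [590.8, 106.8, 168.2]
ee_rot: [0.0, 0.992, -0.13, -0.0]
force: [1.0, 0.9, 0.0]
grip_width: 0.373
grip_force: 30.9
```

```bash
python3 look.py w6.png; python3 -c "
from rig import ctrl;s=ctrl.sense();print({k:s[k] for k in('force','wrist_torque')})"
```

```text
[333.30814854 525.19947286]
[{'point': [321.7, 339.8], 'score': 0.83}] [{'extent': [281.1, 298.1, 86.4, 90.7], 'score': 0.83}]
16.1 [590.80269189 106.80667101 168.18034203] [-1.60833358e-02  5.29473017e-01  1.34647572e+00 -2.24788316e-05
  1.26599372e+00  1.81486105e+00]
{'force': array([-0.62759682,  0.64352647,  1.28039298]), 'wrist_torque': array([ 0.13590274, -0.00734721,  0.00956492])}
```

View pics/w6.png

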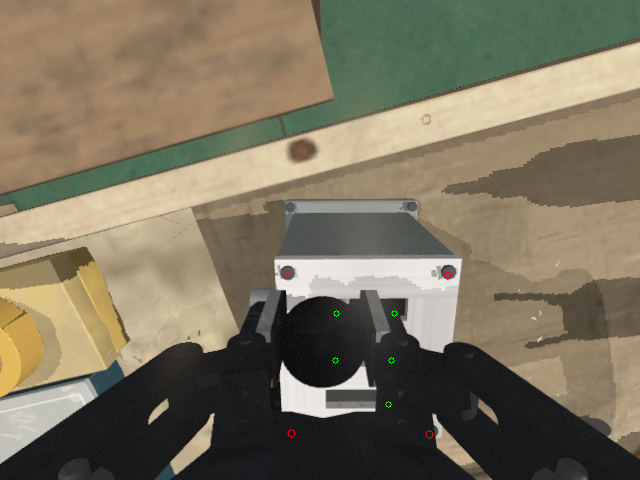

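Call:
send_rows([
  [1,0,-0.0015,0,0,0,0],
  [1,0,0,0,0,0,0],
  [1,0,0,0,0,0,0],
  [1,0,0,0,0,0,0],
  [1,0,0,0,0,0,0],
  [1,0,0,0,0,0,0],
  [1,0,0,0,0,0,0],
  [1,0,0,0,0,0,0],
  [1,0,0,0,0,0,0],
  [1,0,0,0,0,0,0],
])

```text
time_s: 17.35
eef_pos: [591.2, 108.2, 168.1]
ee_rot: [0.0, 0.992, -0.13, -0.0]
force: [-1.6, -3.3, -6.1]
grip_width: 0.376
grip_force: 30.5
```

Call:
send_rows([
  [1,0,0.006,-0.0005,0,0,0],
  [1,0,0.008,-0.0005,0,0,0],
  [1,0,0.008,-0.0005,0,0,0],
  [1,0,0.008,0,0,0,0],
  [1,0,0.008,0.0005,0,0,0],
  [1,0,0.007,0.0005,0,0,0],
  [1,0,0.004,0.0005,0,0,0],
  [1,0,0.002,0,0,0,0],
  [1,0,0.001,0,0,0,0],
  [1,0,0,0,0,0,0],
])

```text
time_s: 18.6
eef_pos: [578.3, 57.8, 168.7]
ee_rot: [-0.0, 0.992, -0.13, 0.001]
force: [2.9, 2.6, 5.9]
grip_width: 0.38
grip_force: 30.9
```

Call:
send_rows([
  [1,0,0.002,0,0,0,0],
  [1,0,0,0,0,0,0],
  [1,0,0,0,0,0,0],
  [1,0,0,0,0,0,0],
  [1,0,0,0,0,0,0],
  [1,0,0,0,0,0,0],
  [1,0,0,0,0,0,0],
  [1,0,0,0,0,0,0],
  [1,0,0,0,0,0,0],
  [1,0,0,0,0,0,0],
])

```text
time_s: 19.85
eef_pos: [577.8, 56.2, 168.8]
ee_rot: [-0.0, 0.992, -0.13, 0.001]
force: [3.0, 4.5, 5.8]
grip_width: 0.377
grip_force: 30.9
```

Call:
send_rows([
  [-1,0,0,0,0,0,0],
  [-1,0,0,0,0,0,0],
  [-1,0,0,0,0,0,0],
  [-1,0,0,0,0,0,0],
  [-1,0,0,-0.015,0,0,0],
  [-1,0,0,-0.03,0,0,0],
  [-1,0,0,-0.04,0,0,0],
  [-1,0,0,-0.04,0,0,0],
  [-1,0,0,-0.03,0,0,0],
  [-1,0,0,0,0,0,0],
])

```text
time_s: 21.1
eef_pos: [577.9, 56.0, 326.5]
ee_rot: [-0.0, 0.992, -0.13, 0.003]
force: [-0.3, 0.4, -0.5]
grip_width: 1.002
grip_force: 0.0
```

```bash
python3 look.py w7.png
python3 - <<'E'
import cv2
a=cv2.imread("pics/w7.png")
cv2.imwrite("pics/w7c.png",cv2.resize(a[180:400,200:460],None,fx=2.5,fy=2.5))
E
```

```text
[269.23118612 339.03931727]
[{'point': [324.4, 232.5], 'score': 0.6}, {'point': [339.7, 310.2], 'score': 0.34}] [{'extent': [301.4, 212.2, 43.6, 42.0], 'score': 0.95}]
21.25 [577.15165563  56.06948996 322.52969777] [-1.05087034e-01  3.97887927e-01  1.14548114e+00 -9.21664117e-07
  1.59977126e+00  1.72590553e+00]
```

View pics/w7c.png

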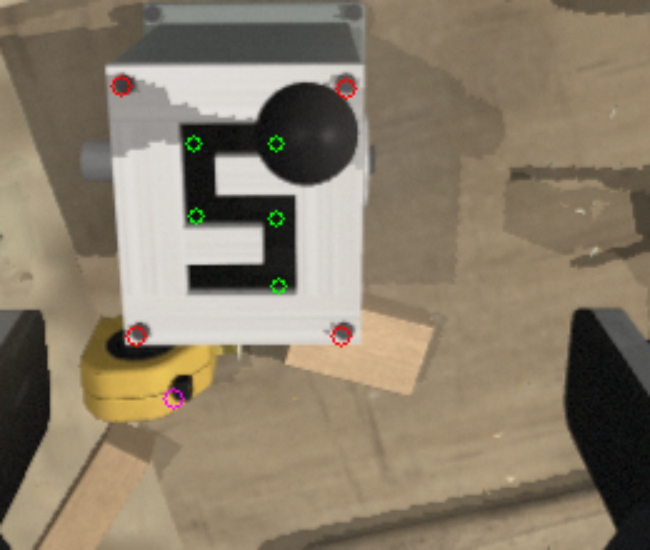

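The knob stands over the far right end of the slot (full-image pixel about (323,233)). The gripper is clear of it, and the tape measure and offcut look undisturbed.

```bash
python3 -c "
from rig import ctrl;print(ctrl.finish_job())"
```

```text
the job is handed in; nothing more can be done
None
```

I took the lever through all five stops in order, with about a second's pause at each. I released it at the closed right end of the far row and handed the job in at about 21 s; I felt firm wall contact only at the first stop, and the other four were set by measured position, within about 2 mm of the stop points.

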